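# Seat the kiln controller's board with its two levers

## Task

Fit the green control board into the grey kiln-controller base: slide it, gold contacts first, along the two white card guides until it meets the springy connector, then swing both orange levers fully in so that they push the board home and hold it there. Leave the candle jar, the pestle and the glue stick where they stand.

Things in the scene. Friction and masses are not known exactly. Their poses are not given: they have to be found in the camera images.
- board_center (a point): Loose control board, lying flat: green plate 100 x 90 x 5 mm (x, y, z), 0.15 kg, with an aluminium heat sink (50 along x, 24 along y, 30 high) on its middle, to be gripped across its 24 mm. This point is the heat sink's centre, 20 mm above the board's underside. x axis points to the gold-contact edge, which goes in first. Two capacitors 8 mm high stand 33 mm ahead of it.
- board_edge (a point): The middle of the board's gold-contact edge, 50 mm along the board's x axis from its centre, half-way through the plate.
- dock: Fixed grey base, 160 x 164 mm; origin at table height under the place of the board's centre when home. Its x axis is the way in (mouth faces -x), y left. White card guides from x = -43 to 52 mm: ledges at z = 10 mm carry the plate's side edges, side walls 94 mm apart, lips 80 mm apart with underside at z = 18 mm; the mouth is widened sideways, up and down. Fixed parts stand up to 32 mm high.
- dock_home (a point): Where board_center lies when the board is home: 30 mm above the dock's origin, same axes as the dock. 8 mm before home the board meets the brass spring bar in the black connector (1.5 N there, 3.5 N at home): pushed in by hand alone, it springs back 8 mm. The levers push it the rest of the way.
- left_post (a point): The left (+y) orange lever's upright grip post, a round post 12 mm in diameter that stands on the lever's bar from 21 to 58 mm above the table; this point is on its axis at 40 mm. The lever's pivot is upright, and the post's axis is 42 mm from it.
- right_post (a point): The same for the right (-y) orange lever.
- left_pivot (a point): The left lever's pivot axis, 40 mm above the table: at x = -55, y = +63 mm in the dock's frame. The axes of this point are the dock's.
- right_pivot (a point): The right lever's pivot axis, 40 mm above the table: at x = -55, y = -63 mm in the dock's frame. The axes of this point are the dock's.
- left_lever (a joint): Angle of the left lever, rad: 0 = fully in (its bar points from the pivot to -y of the dock, across the mouth, and its face presses the board's rear edge home), 1.57 = pointing to the dock's -x, stop at 2.1. It starts open, leaving the mouth clear, and closes anticlockwise as seen from above. It stays where it is left (about 3 N at the post moves it).
- right_lever (a joint): Angle of the right lever, rad: 0 = fully in (its bar points from the pivot to +y of the dock), 1.57 = pointing to the dock's -x, stop at 2.1. It starts open and closes clockwise as seen from above; stays where it is left.
- candle_jar: Amber candle jar with black lid, 60 mm across, 66 mm tall, behind the work; origin under its centre. Not to be moved.
- pestle: White stoneware pestle lying behind the work, 124 mm long, 23 mm thick. Not to be moved.
- glue_stick: Glue stick standing behind the work, 27 mm across, 87 mm tall; origin under its centre. Not to be moved.

How it is judged:
By the outcome, as a careful person would: the job done as asked, in the order asked, and still so for the second after the job is handed in, with the robot touching nothing.
It also fails if it takes over 72 s, if anything falls off the work surface, if the arm or the gripper's body presses on something with over 40 N, if the wrist force passes 120 N, or if a joint passes its speed limit or range.

## Robot

A 6-joint arm with a two-finger parallel gripper is mounted at the origin on a cart in front of the work surface, level with it; the furniture and walls round the work are solid. World frame = base frame: x ahead of the robot, y to its left, z up, the work surface at z = 0. Lengths are in m, angles in rad, forces in N, time in s.
With the tool pointing down it reaches from about 0.25 to 0.775 m from the base axis. Payload 4 kg.
Tool frame: the origin (TCP) lies where the fingers leave the gripper's body, on its centre line; the fingertips stand 97 mm ahead of it and the grasp point (between the pads) lies 78 mm ahead of it; x points along the fingers, y is the direction in which the jaws open and shut, and the axes are right-handed (so a half turn about x gives the same grasp; the last joint's range is limited). The gripper opens to 94 mm and grips with 3 to 60 N. Pads are 16 mm wide; open, the fingers measure 119 mm over their backs; the gripper's body (75 mm by 177 mm) begins 78 mm behind the grasp point.
Start: joints at [-1.3, 0.087, 1.371, -0, 1.684, -0.103], TCP at [0.201, -0.512, 0.303] pointing down, gripper open.
Joint ranges: [-3.1, 3.1], [-0.76, 2.03], [0.27, 2.55], [-1.08, 4.22], [0.17, 2.65], [-2.57, 2.57]. Speed limits (rad/s): [2.79, 2.79, 3.14, 3.14, 3.14, 3.14].

## Interface

Orientations are given as a unit quaternion [w, x, y, z].
In Python, from plant import env gives the robot as it stands.
- The arm moves only by the shell command python3 -m creep 'ROWS' [FORCE]. ROWS is JSON, a list of rows, each a list of 7 numbers: the shift along the tool's x, y, z in m, then the turn, a rotation vector about the tool's x, y, z in degrees, then the opening in per cent of the stroke, from 0 (shut) to 100 (fully open). In form: [[tx, ty, tz, ax, ay, az, fingers], ...]. A call has 1 to 12 rows; each row is the pose to reach, as a shift and turn from the pose commanded when the call began, along the tool's axes at that moment; what a row does not reach only later rows make up. A row lasts 1/10 s, in which the tool goes at most 50 mm and 8.59 degrees, less where a joint would pass 70% of its speed; a pose out of reach is approached as far as the arm can. A call with a gripper value outside its range is refused whole. The fingers move at their own pace and stop on an object; FORCE is the grip in N (left out, the last holds). Time passes only in rows, so rows that repeat a pose let the fingers close. It gives the time, the measured TCP pose, the force and the opening at its end, in the units of the state.
- env.read_state(): the state, without advancing time (a new reading comes with each control period).
- env.camera(name): name is "scene" or "side" or "wrist"; returns a dict with "color" (384x512x3 uint8, blue, green, red), "K" (3x3 intrinsics, pixels), "rvec" (rotation vector, rad) and "tvec" (3), from world to camera coordinates, as OpenCV has them. Camera axes: x right, y down, z forward; pixel columns grow to the right and rows downward; lengths in m; the calibration is good to about 2 mm. The wrist camera is an equidistant fisheye: a pixel r from the principal point sees the ray r / f radians off the axis. A picture is of the moment at which its call begins. There is no depth.
- env.close_job(): hands the job in, once; it reports no verdict.
Trained networks look in a picture, given as the dict that the camera call returned (one of the last four; its "shot" number tells which), for a name from the list of things; names that differ only in an ending like _2 or _b are one class to them, and where a whole thing is asked for, a point or a joint stands for the part that bears it (a point fixed in the world has none). Each returns a list of dicts, best first, with "conf" (0 to 1); they miss things now and then, are a little off and sometimes report something else, mostly with a low value. They report only what shows in the picture. A call takes as long as a camera call.
- env.boxes_of(picture, target): "point" ([x, y, z] in m, in world coordinates, good to about 4 mm: the middle of the surface that is visible of it).
- env.pinpoint(picture, target): "point" ([x, y, z] in m, in world coordinates, good to about 4 mm: a listed point, or the origin of a listed thing).
The state is a dict: "time": time; "q": joint angles; "joint_vel": joint speeds; "effort": joint torques, N m; "tool_pos": TCP position; "orientation": TCP orientation; "contact_force": force on the tool from outside, world axes, zero at the start; "torque": the same for the moment, N m; "grip_width": finger opening in m.
Only numpy, scipy, OpenCV 4.12 (cv2) and the standard library are available. Lean on these libraries where they do the work, as an engineer would, in place of code of your own. Each camera call takes 0.05 s, during which the arm holds its last target.

## Working session

There is one attempt and no reset: what is moved stays moved. The work goes in short steps, Python scripts to look and compute and a shell command to move; the robot and the scene stay as the last step left them, time stands still between calls to the robot, and variables do not carry over. Pictures are saved under pics/ and viewed, and the job is handed in when it is done.

```bash
ls; mkdir -p pics
python3 - <<'E'
from plant import env
import cv2
s=env.read_state(); print(s)
for n in ["scene","side","wrist"]:
    p=env.camera(n); cv2.imwrite(f"pics/{n}0.png",p["color"]); print(n,p["K"].tolist() if hasattr(p["K"],'tolist') else p["K"],p["rvec"],p["tvec"])
    for t in ["board_center","board_edge","dock","dock_home","left_post","right_post","left_pivot","right_pivot","candle_jar","pestle","glue_stick"]:
        r=env.pinpoint(p,t); print(t,[( [round(float(v),4) for v in d["point"]],round(d["conf"],2)) for d in r[:2]])
print(env.read_state()["time"])
E
```

```text
pics
{'time': 0.0, 'q': array([-1.30009798e+00,  8.79209162e-02,  1.37221827e+00, -1.76561246e-05,
        1.68359464e+00, -1.03143206e-01]), 'joint_vel': array([ 0.00199139, -0.00060251, -0.00122721, -0.00098592,  0.00107044,
       -0.00105509]), 'effort': array([-1.54945810e-03, -3.40183675e+01, -3.02426648e+01,  7.16732698e-02,
        3.29728425e-02, -1.55224661e-04]), 'tool_pos': array([ 0.20073703, -0.51170253,  0.30154084]), 'orientation': array([-0.13065001, -0.69471997, -0.13215771,  0.69485903]), 'contact_force': array([0.52935081, 0.6163517 , 0.32012825]), 'torque': array([-0.00465289,  0.0427949 , -0.02113509]), 'grip_width': 0.09393842608076763}
scene [[419.8683724591682, 0.0, 247.5584226188948], [0.0, 419.8683724591682, 197.74858625971294], [0.0, 0.0, 1.0]] [ 0.73455446 -2.66728124  1.06574431] [0.58561742 0.23140269 0.71745319]
board_center [([0.5616, 0.2206, 0.0213], 0.57)]
board_edge [([0.614, 0.2325, -0.0031], 0.8), ([0.561, 0.2205, 0.0194], 0.61)]
dock [([0.5994, -0.0176, -0.0014], 0.63)]
dock_home [([0.7989, -0.0918, 0.0018], 0.68), ([0.5931, -0.0176, 0.0324], 0.
[... 839 characters left out ...]
, 0.0387], 0.62)]
right_post [([0.5214, -0.1111, 0.039], 0.73), ([0.7624, 0.1759, -0.0003], 0.43)]
left_pivot [([0.5272, 0.0353, 0.0353], 0.6), ([0.5547, -0.0901, 0.0407], 0.16)]
right_pivot [([0.5557, -0.0908, 0.042], 0.87)]
candle_jar [([0.7621, 0.1745, -0.0009], 0.65)]
pestle [([0.7989, -0.0934, 0.0019], 0.78)]
glue_stick [([0.7662, 0.0528, 0.0009], 0.73)]
wrist [[297.3186396354542, 0.0, 258.171627956547], [0.0, 297.3186396354542, 192.93649821303703], [0.0, 0.0, 1.0]] [-2.39212947  1.63046153  0.23635273] [-0.54919018 -0.03051507  0.39265551]
board_center []
board_edge []
dock []
dock_home []
left_post []
right_post []
left_pivot []
right_pivot []
candle_jar []
pestle []
glue_stick []
1.8
```

View pictures.

View pics/scene0.png

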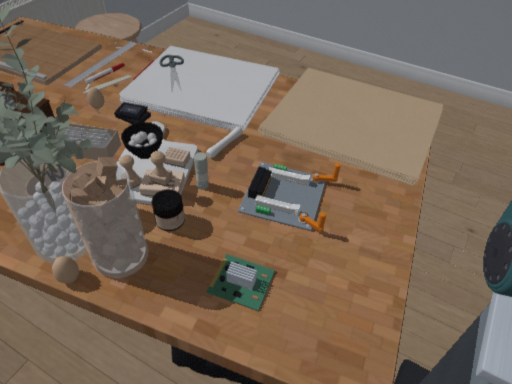

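View pics/side0.png

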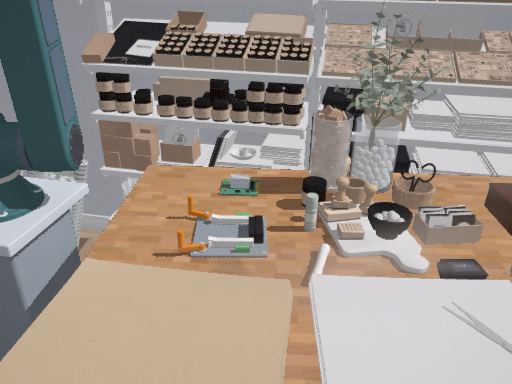

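View pics/wrist0.png

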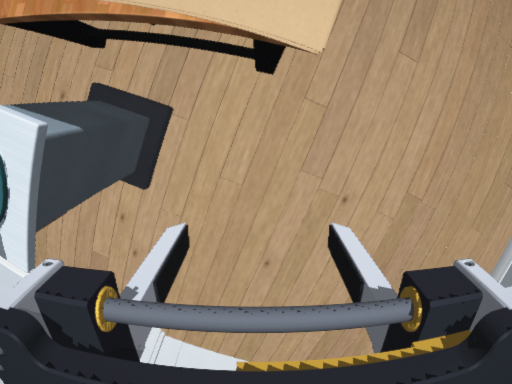

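```bash
cat > h.py <<'E'
import numpy as np, cv2
from scipy.spatial.transform import Rotation as R
from plant import env
np.set_printoptions(precision=4,suppress=True)
def rot(s): 
    q=s["orientation"]; return R.from_quat([q[1],q[2],q[3],q[0]])
def target_R(yaw, prev):  # tool x down, tool y along world yaw (mod 180, nearest to prev)
    best=None
    for k in (0,np.pi):
        y=np.array([np.cos(yaw+k),np.sin(yaw+k),0]); x=np.array([0,0,-1.]); z=np.cross(x,y)
        r=R.from_matrix(np.c_[x,y,z]); d=(prev.inv()*r).magnitude()
        if best is None or d<best[0]: best=(d,r)
    return best[1]
def goto(gp, yaw, tip=0.078):
    "grasp point world gp, jaw-axis yaw -> row (shift, rotvec deg)"
    s=env.read_state(); r0=rot(s); r=target_R(yaw,r0)
    tcp=np.array(gp)+np.array([0,0,tip])
    print("t",s["time"],"q",s["q"],"tcp",s["tool_pos"],"F",s["contact_force"],"w",s["grip_width"])
    print("shift",r0.inv().apply(tcp-s["tool_pos"]),"rot",np.degrees((r0.inv()*r).as_rotvec()))
def state():
    s=env.read_state(); r=rot(s).as_matrix()
    print("t",s["time"],"q",s["q"],"gp",s["tool_pos"]+0.078*r[:,0],"tooly",r[:,1],"tz",r[:,2],"F",s["contact_force"],"w",s["grip_width"])
def look(cam,name,targets):
    p=env.camera(cam); cv2.imwrite(f"pics/{name}.png",p["color"])
    for t in targets:
        r=env.pinpoint(p,t); print(t,[(np.array(d["point"]),round(d["conf"],2)) for d in r[:2]])
    return p
E
python3 - <<'E'
from h import *
state(); goto([0.55,0.215,0.17],np.radians(12+90))
E
```

```text
t 1.8 q [-1.3001  0.0872  1.3707 -0.      1.6836 -0.1031] gp [ 0.2008 -0.512   0.2247] tooly [ 0.3652 -0.9309  0.0001] tz [-0.9309 -0.3652  0.    ] F [-0.5492  0.0116  0.5859] w 0.09371289178375555
t 1.8 q [-1.3001  0.0872  1.3707 -0.      1.6836 -0.1031] tcp [ 0.2008 -0.512   0.3027] F [-0.5492  0.0116  0.5859] w 0.09371289178375555
shift [ 0.0546 -0.5493 -0.5906] rot [ 9.4204  0.0003 -0.0076]
```

```bash
python3 -m creep '[[0,-0.05,-0.054,0,0,0,100],[0.01,-0.2,-0.22,5,0,0,100],[0.02,-0.2,-0.22,5,0,0,100],[0.02,-0.2,-0.22,9.4,0,0,100],[0.02,-0.2,-0.22,9.4,0,0,100],[0.02,-0.2,-0.22,9.4,0,0,100],[0.0546,-0.549,-0.59,9.4,0,0,100],[0.0546,-0.549,-0.59,9.4,0,0,100],[0.0546,-0.549,-0.59,9.4,0,0,100],[0.0546,-0.549,-0.59,9.4,0,0,100],[0.0546,-0.549,-0.59,9.4,0,0,100],[0.0546,-0.549,-0.59,9.4,0,0,100]]' 40
python3 - <<'E'
from h import *
goto([0.55,0.215,0.17],np.radians(12+90))
E
```

```text
time: 3.0
tool_pos: [0.4608, 0.0273, 0.2626]
orientation: [0.074, 0.704, 0.074, -0.703]
contact_force: [2.1, -0.9, -1.0]
grip_width: 0.0939
t 3.0 q [-0.0636 -0.1009  1.637  -0.0003  1.6042  1.2972] tcp [0.4608 0.0273 0.2626] F [ 2.0538 -0.9395 -1.0205] w 0.09390279670197096
shift [ 0.0146 -0.165  -0.1264] rot [ 0.0347 -0.0693 -0.0388]
```

```bash
python3 -m creep '[[0.0146,-0.165,-0.126,0,0,0,100],[0.0146,-0.165,-0.126,0,0,0,100],[0.0146,-0.165,-0.126,0,0,0,100],[0.0146,-0.165,-0.126,0,0,0,100],[0.0146,-0.165,-0.126,0,0,0,100],[0.0146,-0.165,-0.126,0,0,0,100],[0.0146,-0.165,-0.126,0,0,0,100]]'
python3 - <<'E'
from h import *
state()
look("wrist","w1",["board_center","board_edge","dock","dock_home","left_post","right_post","left_pivot","right_pivot"])
E
```

```text
time: 3.7
tool_pos: [0.549, 0.2119, 0.2477]
orientation: [-0.074, -0.703, -0.074, 0.703]
contact_force: [-0.6, -1.2, -0.3]
grip_width: 0.0938
t 3.7 q [ 0.2725  0.1893  1.3649 -0.0008  1.5879  1.634 ] gp [0.5489 0.2119 0.1697] tooly [ 0.2077 -0.9782  0.0008] tz [-0.9782 -0.2077  0.0005] F [-0.5546 -1.18   -0.3334] w 0.09378689110945299
board_center [(array([0.5685, 0.2214, 0.0211]), 0.58)]
board_edge [(array([0.6128, 0.2314, 0.0017]), 0.56)]
dock [(array([ 0.5977, -0.0154,  0.0027]), 0.98)]
dock_home []
left_post [(array([0.4862, 0.0391, 0.0421]), 0.63)]
right_post [(array([ 0.5193, -0.1096,  0.0402]), 0.86)]
left_pivot [(array([0.5299, 0.033 , 0.0386]), 0.61)]
right_pivot [(array([ 0.5582, -0.0878,  0.0373]), 0.95)]
```

View pics/w1.png

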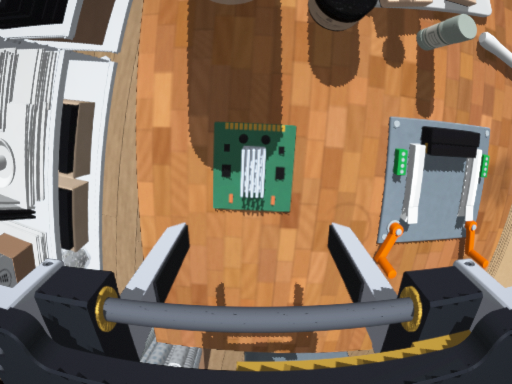

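```bash
cat >> h.py <<'E'
def ray_plane(p,uv,z,fish=True):
    uv=np.atleast_2d(uv).astype(float); K=p["K"]
    d=(uv-[K[0,2],K[1,2]])/[K[0,0],K[1,1]]
    if fish:
        th=np.linalg.norm(d,axis=1,keepdims=True); n=np.where(th>1e-9,np.sin(th)/np.maximum(th,1e-9),1)
        v=np.c_[d*n,np.cos(th)]
    else: v=np.c_[d,np.ones(len(d))]
    Rm=cv2.Rodrigues(np.array(p["rvec"],float))[0]; t=np.array(p["tvec"],float).ravel()
    c=-Rm.T@t; w=v@Rm
    s=(z-c[2])/w[:,2]; return c+w*s[:,None]
def rect(p,mask,z,fish=True):
    ys,xs=np.nonzero(mask); P=ray_plane(p,np.c_[xs,ys],z,fish)[:,:2]
    return cv2.minAreaRect((P*1000).astype(np.float32))
E
python3 - <<'E'
from h import *
p=env.camera("wrist"); import pickle; pickle.dump(p,open("w1.pkl","wb"))
im=p["color"]; hsv=cv2.cvtColor(im,cv2.COLOR_BGR2HSV)
g=((hsv[...,0]>60)&(hsv[...,0]<95)&(hsv[...,1]>80)).astype(np.uint8)
n,l,st,c=cv2.connectedComponentsWithStats(g)
for i in np.argsort(-st[1:,4])[:4]+1: print(st[i],c[i])
i=np.argmax(st[1:,4])+1
print(rect(p,l==i,0.005))
for (u,v) in [(397,120)]: print(hsv[v,u], hsv[220,395],hsv[150,400])
o=((hsv[...,0]>5)&(hsv[...,0]<18)&(hsv[...,1]>200)&(hsv[...,2]>150)&(np.arange(512)[None]>370)&(np.arange(384)[:,None]>200)).astype(np.uint8)
crop=cv2.resize(im[100:300,360:512],None,fx=4,fy=3*4/3,interpolation=cv2.INTER_CUBIC)
cv2.imwrite("pics/w1crop.png",crop[:600])
crop=cv2.resize(im[110:230,195:315],None,fx=5,fy=5,interpolation=cv2.INTER_CUBIC)
cv2.imwrite("pics/w1cropb.png",crop)
E
```

```text
[ 214  123   82   89 4611] [253.3624 168.3932]
[393 148  15  28 299] [399.8863 161.709 ]
[480 154   9  24 140] [483.8214 165.5429]
[29  6  1  1  1] [29.  6.]
((562.5546875, 221.44113159179688), (98.88359832763672, 88.48228454589844), 9.195882797241211)
[103  42 178] [102  28 206] [ 70 205 182]
```

View pics/w1crop.png

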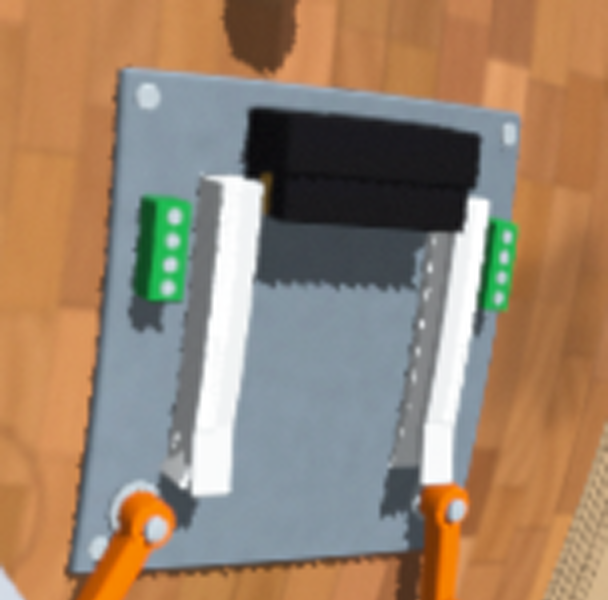

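View pics/w1cropb.png

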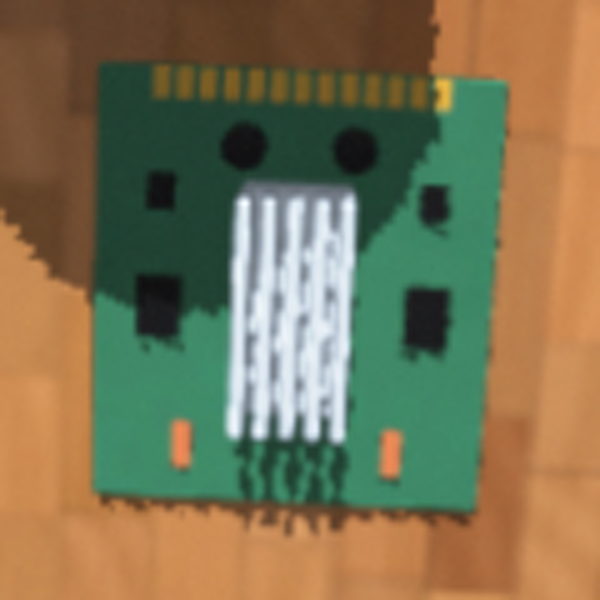

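Run:
```python
import pickle
from h import *
env_=None
p=pickle.load(open("w1.pkl","rb"))
b=ray_plane(p,[(215,122.6),(296.6,126),(290,211.6),(213.6,208.4)],0.005)[:,:2]
print(b,b.mean(0))
def ang(v): return np.degrees(np.arctan2(v[1],v[0]))
print(ang(b[0]-b[3]),ang(b[1]-b[2]),ang(b[0]-b[1])-90,ang(b[3]-b[2])-90)
for z in (0.0,0.005,0.01):
    d=ray_plane(p,[(390.5,117.5),(490,128.3),(377.5,243)],z)[:,:2]
    print(z,d,ang(d[0]-d[2]),ang(d[0]-d[1])-90,np.linalg.norm(d[0]-d[2]),np.linalg.norm(d[0]-d[1]),(d[1]+d[2])/2)
```

```text
[[0.604  0.2729]
 [0.6188 0.1848]
 [0.5209 0.169 ]
 [0.5062 0.2571]] [0.5625 0.2209]
9.156289078272437 9.217948752940508 9.516627275189677 9.506438567315868
0.0 [[ 0.6567  0.0769]
 [ 0.6921 -0.0851]
 [ 0.4997  0.0431]] 12.161981178973885 12.345580128484173 0.1606183046724896 0.1658100823146571 [ 0.5959 -0.021 ]
0.005 [[ 0.6563  0.0792]
 [ 0.6912 -0.0803]
 [ 0.5016  0.0459]] 12.161981178973898 12.345580128484187 0.15818720139254058 0.1633003967854411 [ 0.5964 -0.0172]
0.01 [[ 0.6559  0.0815]
 [ 0.6902 -0.0755]
 [ 0.5036  0.0487]] 12.161981178973893 12.345580128484173 0.15575609811259175 0.16079071125622496 [ 0.5969 -0.0134]
```

Run:
```python
from h import *
goto([0.5625,0.221,0.028],np.radians(9.35+90))
```

```text
t 4.2 q [ 0.2729  0.1895  1.3644 -0.0001  1.5874  1.6345] tcp [0.5492 0.2125 0.2479] F [-0.4422 -0.5529 -0.1524] w 0.09403673944288116
shift [ 0.1419 -0.0056 -0.0148] rot [ 2.6381 -0.0184 -0.004 ]
```

```bash
python3 -m creep '[[0.04,-0.0056,-0.0148,2.6,0,0,100],[0.08,-0.0056,-0.0148,2.6,0,0,70],[0.11,-0.0056,-0.0148,2.6,0,0,60],[0.13,-0.0056,-0.0148,2.6,0,0,60],[0.142,-0.0056,-0.0148,2.6,0,0,60],[0.142,-0.0056,-0.0148,2.6,0,0,60],[0.142,-0.0056,-0.0148,2.6,0,0,60]]' 25
python3 - <<'E'
from h import *
state()
E
```

```text
time: 4.9
tool_pos: [0.5631, 0.2215, 0.1067]
orientation: [0.058, 0.705, 0.058, -0.704]
contact_force: [0.9, 0.1, 0.3]
grip_width: 0.0564
t 4.9 q [ 0.2811  0.3204  1.4946 -0.0001  1.3249  1.6876] gp [0.5632 0.2215 0.0287] tooly [ 0.1637 -0.9865 -0.0001] tz [-0.9865 -0.1637 -0.0016] F [0.9287 0.0824 0.266 ] w 0.056393523504548515
```

Close, then lift.

```bash
python3 -m creep '[[0,0,0,0,0,0,20],[0,0,0,0,0,0,10],[0,0,0,0,0,0,10],[0,0,0,0,0,0,10],[0,0,0,0,0,0,10],[-0.02,0,0,0,0,0,10],[-0.06,0,0,0,0,0,10],[-0.1,0,0,0,0,0,10],[-0.1,0,0,0,0,0,10]]' 25
python3 - <<'E'
from h import *
state()
p=look("scene","s2",["board_center","board_edge"])
w=env.camera("wrist"); cv2.imwrite("pics/w2.png",w["color"])
E
```

```text
time: 5.8
tool_pos: [0.5652, 0.2222, 0.2129]
orientation: [0.057, 0.709, 0.059, -0.7]
contact_force: [1.2, 0.9, -1.7]
grip_width: 0.024
t 5.8 q [ 0.2812  0.2393  1.3753 -0.0001  1.5138  1.6876] gp [0.5662 0.2225 0.1349] tooly [ 0.1637 -0.9865 -0.0015] tz [-0.9864 -0.1636 -0.0131] F [ 1.1512  0.9117 -1.664 ] w 0.02395051658156592
board_center [(array([0.5668, 0.2209, 0.1321]), 0.61), (array([ 0.597 , -0.0207, -0.0017]), 0.33)]
board_edge [(array([0.6176, 0.2329, 0.1067]), 0.98)]
```

View pics/w2.png

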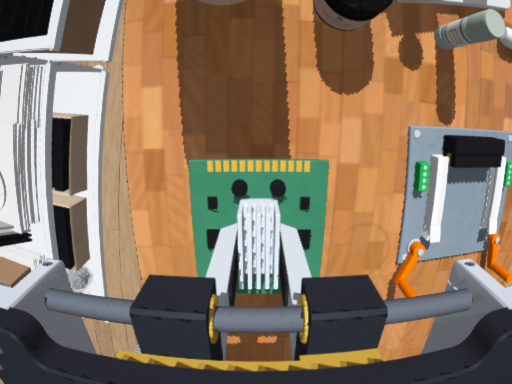

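Run:
```python
from h import *
goto([0.465,-0.0465,0.10],np.radians(12.2+90))
```

```text
t 6.0 q [ 0.2812  0.2459  1.387  -0.0001  1.5132  1.6876] tcp [0.5614 0.221  0.2031] F [-0.4075 -0.6531 -2.6779] w 0.02402795161354826
shift [0.0259 0.2481 0.1388] rot [-2.7826  0.2583 -0.0291]
```

```bash
python3 -m creep '[[0,0.02,0.04,-1,0,0,10],[0,0.06,0.06,-1,0,0,10],[0,0.1,0.08,-2.8,0,0,10],[0,0.14,0.1,-2.8,0,0,10],[0,0.18,0.12,-2.8,0,0,10],[0,0.22,0.1388,-2.8,0,0,10],[0.01,0.24,0.1388,-2.8,0,0,10],[0.026,0.2481,0.1388,-2.8,0,0,10],[0.026,0.2481,0.1388,-2.8,0,0,10],[0.026,0.2481,0.1388,-2.8,0,0,10],[0.026,0.2481,0.1388,-2.8,0,0,10]]'
python3 - <<'E'
from h import *
import pickle
state()
p=look("wrist","w3",["board_edge","board_center","dock","dock_home","left_post","right_post","left_pivot","right_pivot"])
pickle.dump(p,open("w3.pkl","wb"))
im=p["color"]
E
```

```text
time: 7.1
tool_pos: [0.4661, -0.0454, 0.1795]
orientation: [-0.075, -0.703, -0.076, 0.703]
contact_force: [0.3, 0.5, -1.8]
grip_width: 0.024
t 7.1 q [-0.2184 -0.036   1.7445  0.0002  1.4338  1.1382] gp [ 0.4661 -0.0454  0.1015] tooly [ 0.2126 -0.9771 -0.0005] tz [-0.9771 -0.2126  0.0006] F [ 0.3022  0.4666 -1.822 ] w 0.024017014239589754
board_edge [(array([ 0.5151, -0.0326,  0.0743]), 0.98)]
board_center [(array([ 0.4739, -0.0468,  0.093 ]), 0.65)]
dock [(array([ 0.5978, -0.0173,  0.0012]), 0.7), (array([ 0.5543, -0.0849,  0.0395]), 0.68)]
dock_home [(array([ 0.5958, -0.0216,  0.0254]), 0.77)]
left_post []
right_post [(array([ 0.5167, -0.109 ,  0.0399]), 0.71)]
left_pivot [(array([0.5275, 0.0374, 0.0407]), 0.62)]
right_pivot [(array([ 0.5543, -0.0912,  0.0416]), 0.64)]
```

View pics/w3.png

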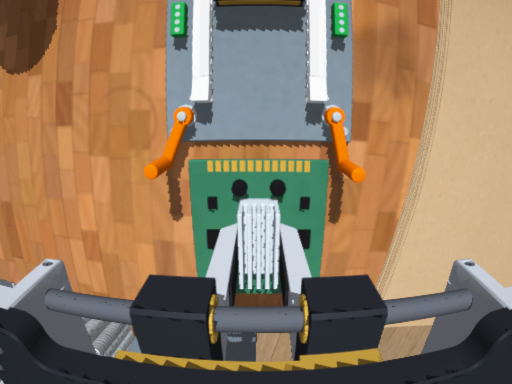

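Run:
```python
import cv2
im=cv2.imread("pics/w3.png")
c=cv2.resize(im[0:190,135:385],None,fx=3.1,fy=3.1,interpolation=cv2.INTER_CUBIC); print(c.shape)
cv2.imwrite("pics/w3c.png",c)
```

```text
(589, 775, 3)
```

View pics/w3c.png

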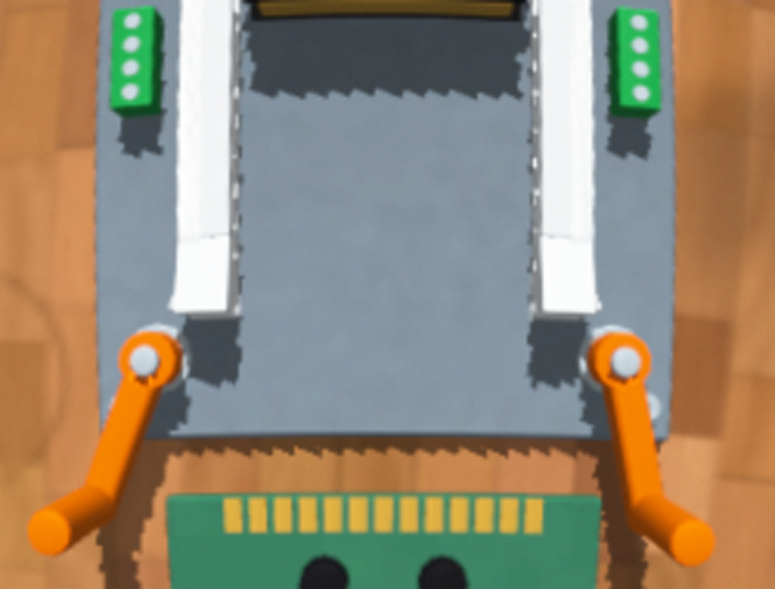

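Run:
```python
import pickle
from h import *
p=pickle.load(open("w3.pkl","rb"))
def px(l): return np.array(l)/3.1+[135,0]
for z in (0.02,0.025,0.03):
    P=ray_plane(p,px([(145,359),(625,361)]),z)[:,:2]; d=P[0]-P[1]
    print("piv",z,P.ravel(),np.linalg.norm(d),np.degrees(np.arctan2(-d[0],d[1])),P.mean(0))
for z in (0.0,0.004,0.008):
    P=ray_plane(p,px([(103,434),(667,437)]),z)[:,:2]; d=P[0]-P[1]
    a=np.arctan2(-d[0],d[1]); print("front",z,P.ravel(),np.linalg.norm(d),np.degrees(a),P.mean(0)+0.08*np.array([np.cos(a),np.sin(a)]))
P=ray_plane(p,px([(233,310),(543,312),(237,20),(530,20)]),0.02)[:,:2];print("guides",P)
print("posts",ray_plane(p,px([(50,530),(686,541)]),0.058))
P=ray_plane(p,px([(168,495),(600,495)]),0.0785)[:,:2];d=P[0]-P[1]
print("board edge",P,np.linalg.norm(d),np.degrees(np.arctan2(-d[0],d[1])),P.mean(0))
s=env.read_state();state()
```

```text
piv 0.02 [ 0.5275  0.033   0.5542 -0.0915] 0.1273269367577846 12.09011867268699 [ 0.5408 -0.0293]
piv 0.025 [ 0.5279  0.0317  0.554  -0.0902] 0.12469347935860284 12.090118672686991 [ 0.541  -0.0292]
piv 0.03 [ 0.5283  0.0305  0.5539 -0.0889] 0.12206002195942106 12.090118672686994 [ 0.5411 -0.0292]
front 0.0 [ 0.5021  0.0468  0.5365 -0.1149] 0.16534615079787907 12.017742049384333 [ 0.5975 -0.0174]
front 0.004 [ 0.5028  0.0457  0.5367 -0.1136] 0.16281935768184388 12.01774204938438 [ 0.598  -0.0173]
front 0.008 [ 0.5034  0.0445  0.5368 -0.1123] 0.16029256456580862 12.017742049384347 [ 0.5984 -0.0172]
guides [[ 0.5445  0.0121]
 [ 0.5613 -0.0669]
 [ 0.6228  0.0284]
 [ 0.6392 -0.0467]]
posts [[ 0.487   0.0401  0.058 ]
 [ 0.5162 -0.107   0.058 ]]
board edge [[ 0.5055  0.0087]
 [ 0.5244 -0.0779]] 0.08864456256383046 12.316022159237635 [ 0.5149 -0.0346]
t 7.55 q [-0.2193 -0.0365  1.7442 -0.0001  1.4335  1.1379] gp [ 0.4663 -0.046   0.1019] tooly [ 0.2119 -0.9773  0.0003] tz [-0.9773 -0.2119 -0.0004] F [-0.4871 -0.8695 -2.1037] w 0.023606575082724
```

```bash
python3 -m creep '[[0.03,0,0,0,0,0,10],[0.055,0,0,0,0,0,10],[0.063,0,0,0,0,0,10],[0.063,0,-0.01,0,0,0,10],[0.063,0,-0.02,0,0,0,10],[0.063,0,-0.03,0,0,0,10],[0.063,0,-0.03,0,0,0,10],[0.063,0,-0.03,0,0,0,10]]'
python3 - <<'E'
from h import *
state()
import pickle
p=env.camera("wrist");cv2.imwrite("pics/w4.png",p["color"]);pickle.dump(p,open("w4.pkl","wb"))
p=env.camera("side");cv2.imwrite("pics/s4.png",cv2.resize(p["color"][160:290,130:330],None,fx=4,fy=4,interpolation=cv2.INTER_CUBIC))
E
```

```text
time: 8.35
tool_pos: [0.4963, -0.0397, 0.1175]
orientation: [0.076, 0.703, 0.075, -0.703]
contact_force: [-0.5, -0.9, -2.5]
grip_width: 0.0237
t 8.35 q [-0.1937  0.0867  1.7512 -0.0002  1.3026  1.1634] gp [ 0.4964 -0.0398  0.0395] tooly [ 0.2121 -0.9772  0.0007] tz [-0.9772 -0.2121 -0.001 ] F [-0.4754 -0.9466 -2.4586] w 0.02369596364978193
```

View pics/w4.png

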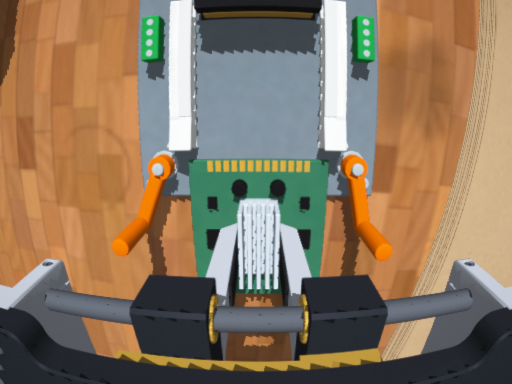

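View pics/s4.png

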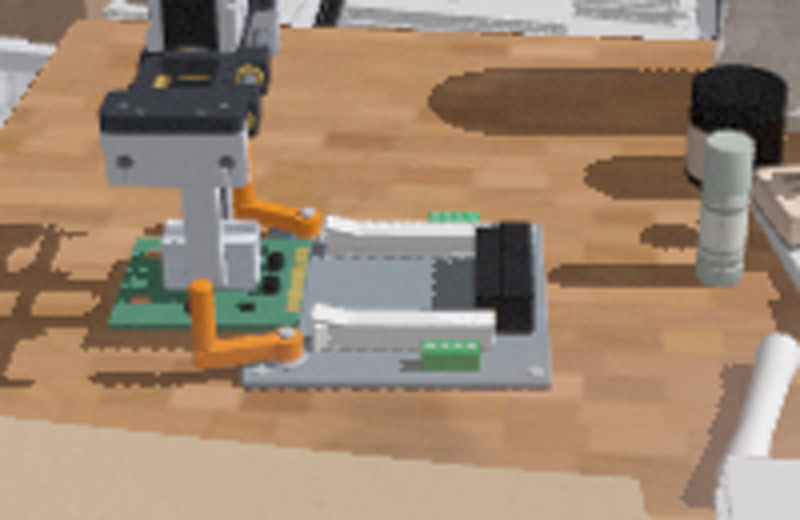

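```bash
python3 -m creep '[[0,0,-0.008,0,0,0,10],[0,0,-0.016,0,0,0,10],[0,0,-0.024,0,0,0,10],[0,0,-0.032,0,0,0,10],[0,0,-0.04,0,0,0,10],[0,0,-0.04,0,0,0,10]]'
python3 - <<'E'
from h import *
state()
E
```

```text
time: 9.05
tool_pos: [0.5358, -0.0311, 0.1167]
orientation: [0.075, 0.703, 0.075, -0.703]
contact_force: [-0.5, 0.7, -2.0]
grip_width: 0.024
t 9.05 q [-0.1637  0.17    1.659   0.0001  1.3119  1.1935] gp [ 0.5358 -0.0311  0.0387] tooly [ 0.212  -0.9773  0.0002] tz [-0.9773 -0.212  -0.0007] F [-0.5178  0.7402 -1.977 ] w 0.02398891208311331
```

```bash
python3 -m creep '[[0,0,-0.01,0,0,0,10],[0,0,-0.02,0,0,0,10],[0,0,-0.03,0,0,0,10],[0,0,-0.04,0,0,0,10],[0,0,-0.043,0,0,0,10],[0,0,-0.043,0,0,0,10]]'
python3 - <<'E'
from h import *
state()
p=env.camera("wrist");cv2.imwrite("pics/w5.png",p["color"])
E
```

```text
time: 9.65
tool_pos: [0.5771, -0.0221, 0.1166]
orientation: [-0.075, -0.703, -0.075, 0.703]
contact_force: [-0.6, 0.4, -1.3]
grip_width: 0.0238
t 9.65 q [-0.1364  0.2554  1.5562 -0.0001  1.3301  1.2209] gp [ 0.5771 -0.0221  0.0386] tooly [ 0.2119 -0.9773  0.0001] tz [-0.9773 -0.2119  0.0002] F [-0.623   0.4402 -1.3268] w 0.023804877210239286
```

View pics/w5.png

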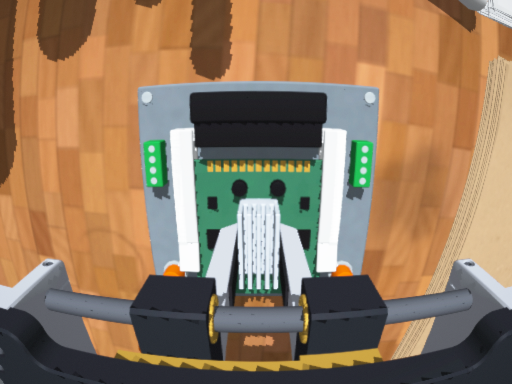

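```bash
for i in 1 2; do python3 -m creep '[[0,0,-0.003,0,0,0,10],[0,0,-0.003,0,0,0,10],[0,0,-0.003,0,0,0,10]]' | grep -E "pos|force"; done;  for i in 1 2 3 4; do python3 -m creep '[[0,0,-0.0015,0,0,0,10],[0,0,-0.0015,0,0,0,10],[0,0,-0.0015,0,0,0,10]]' | grep -E "pos|force"; python3 -c "
from plant import env
f=env.read_state()['contact_force'];print(f[0]*.977+f[1]*.212)"; done
```

```text
tool_pos: [0.5794, -0.0216, 0.1168]
contact_force: [-0.1, 0.0, -1.8]
tool_pos: [0.5825, -0.0209, 0.1168]
contact_force: [-0.5, -0.1, -1.8]
tool_pos: [0.584, -0.0206, 0.1167]
contact_force: [-0.4, -0.2, -1.8]
-0.4240870861408978
tool_pos: [0.5854, -0.0203, 0.1167]
contact_force: [0.1, 0.3, -1.7]
0.10481657420662975
tool_pos: [0.5869, -0.02, 0.1167]
contact_force: [-0.3, 0.5, -1.8]
-0.1591338064061153
tool_pos: [0.5881, -0.0197, 0.1167]
contact_force: [-2.0, -0.8, -2.1]
-2.0898321586170527
```

```bash
python3 -m creep '[[0,0,0,0,0,0,45],[0,0,0,0,0,0,45],[0,0,0,0,0,0,45],[0,0,0,0,0,0,45],[-0.03,0,0,0,0,0,45],[-0.07,0,0,0,0,0,45],[-0.1,0,0.02,0,0,0,45],[-0.12,0,0.06,0,0,0,45],[-0.12,0,0.1,0,0,0,45],[-0.12,0,0.13,0,0,0,45],[-0.12,0,0.13,0,0,0,45],[-0.12,0,0.13,0,0,0,45]]'
python3 - <<'E'
from h import *
state()
import pickle
p=look("wrist","w6",["board_edge","board_center","left_post","right_post","left_pivot","right_pivot"])
pickle.dump(p,open("w6.pkl","wb"))
E
```

```text
time: 12.7
tool_pos: [0.4614, -0.0472, 0.2372]
orientation: [0.075, 0.704, 0.075, -0.702]
contact_force: [0.7, 0.4, -0.1]
grip_width: 0.0426
t 12.7 q [-0.2245 -0.0851  1.6732  0.0002  1.5515  1.1337] gp [ 0.4616 -0.0473  0.1592] tooly [ 0.211  -0.9775  0.0007] tz [-0.9775 -0.211  -0.002 ] F [ 0.6933  0.4139 -0.1369] w 0.04257195401700039
board_edge [(array([ 0.6349, -0.0096,  0.0128]), 0.78)]
board_center [(array([ 0.5915, -0.0235,  0.032 ]), 0.77), (array([0.49  , 0.0421, 0.0415]), 0.57)]
left_post [(array([0.4917, 0.0425, 0.0441]), 0.58)]
right_post [(array([ 0.5168, -0.1063,  0.0366]), 0.72)]
left_pivot [(array([0.5303, 0.0355, 0.0418]), 0.55)]
right_pivot [(array([ 0.5552, -0.087 ,  0.0418]), 0.6)]
```

View pics/w6.png

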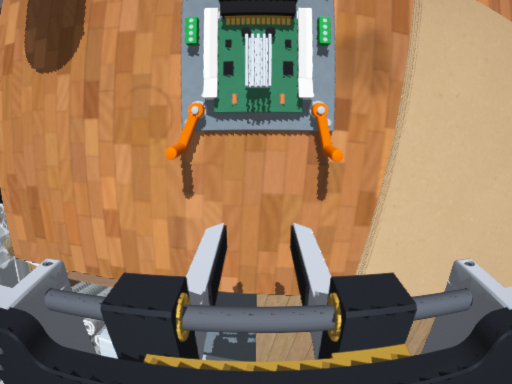

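Run:
```python
from h import *
goto([0.4873,0.040,0.052],np.radians(-100.2))
```

```text
t 13.05 q [-0.2237 -0.0821  1.672   0.      1.5523  1.1334] tcp [ 0.4619 -0.047   0.2364] F [ 0.0949 -0.8257  0.3361] w 0.04234032656818357
shift [ 0.1064 -0.0796 -0.0433] rot [22.4431  0.0333  0.0085]
```

```bash
python3 -m creep '[[0,-0.04,-0.02,8,0,0,50],[0,-0.0796,-0.0433,16,0,0,50],[0,-0.0796,-0.0433,22.4,0,0,50],[0.02,-0.0796,-0.0433,22.4,0,0,50],[0.05,-0.0796,-0.0433,22.4,0,0,50],[0.08,-0.0796,-0.0433,22.4,0,0,50],[0.1,-0.0796,-0.0433,22.4,0,0,50],[0.1064,-0.0796,-0.0433,22.4,0,0,50],[0.1064,-0.0796,-0.0433,22.4,0,0,50]]' 8
python3 - <<'E'
from h import *
state()
p=env.camera("wrist");cv2.imwrite("pics/w7.png",p["color"])
p=env.camera("side");cv2.imwrite("pics/s7.png",cv2.resize(p["color"][160:290,130:330],None,fx=4,fy=4,interpolation=cv2.INTER_CUBIC))
E
```

```text
time: 13.95
tool_pos: [0.4864, 0.0399, 0.1293]
orientation: [0.063, -0.703, 0.063, 0.705]
contact_force: [0.7, -0.0, 0.3]
grip_width: 0.047
t 13.95 q [-0.0343  0.0548  1.7594 -0.0001  1.3298  1.714 ] gp [0.4862 0.0399 0.0513] tooly [-0.1766 -0.9843  0.0004] tz [-0.9843  0.1766  0.0024] F [ 0.6856 -0.029   0.3429] w 0.04697489017893984
```

View pics/w7.png

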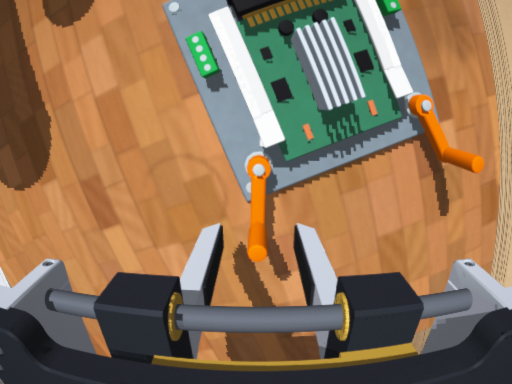

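View pics/s7.png

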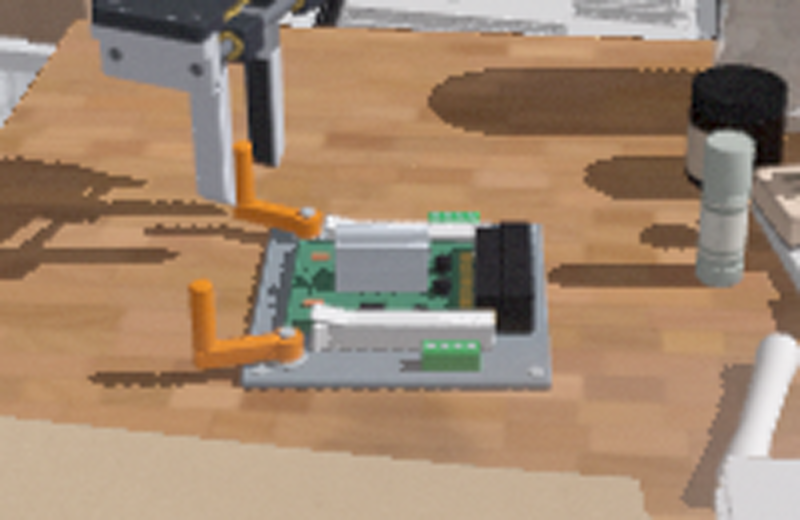

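```bash
python3 -m creep '[[0,0,0,0,0,0,12],[0,0,0,0,0,0,8],[0,0,0,0,0,0,8],[0,0,0,0,0,0,8],[0,0,0,0,0,0,8],[0,0,0,0,0,0,8]]' 8
python3 - <<'E'
from h import *
state()
E
```

```text
time: 14.65
tool_pos: [0.4869, 0.0399, 0.1305]
orientation: [-0.063, 0.704, -0.063, -0.704]
contact_force: [-0.4, 0.1, 1.5]
grip_width: 0.0113
t 14.65 q [-0.0345  0.0529  1.7587  0.0004  1.3296  1.714 ] gp [0.4869 0.04   0.0525] tooly [-0.1768 -0.9842 -0.0004] tz [-0.9842  0.1768 -0.0003] F [-0.3503  0.074   1.5027] w 0.01134041367416377
```

```bash
python3 -m creep '[[0,0.0058,-0.0004,-8,0,0,8],[0,0.0116,-0.0016,-16,0,0,8],[0,0.0171,-0.0036,-24,0,0,8],[0,0.0223,-0.0064,-32,0,0,8],[0,0.0270,-0.0098,-40,0,0,8],[0,0.0312,-0.0139,-48,0,0,8],[0,0.0312,-0.0139,-48,0,0,8]]'
python3 - <<'E'
from h import *
state()
p=look("wrist","w8",["left_post","left_pivot"])
E
```

```text
time: 15.35
tool_pos: [0.495, 0.0063, 0.1305]
orientation: [-0.229, -0.669, -0.229, 0.669]
contact_force: [-1.2, 0.2, 3.1]
grip_width: 0.0117
t 15.35 q [-0.1017  0.0676  1.7432 -0.0002  1.3309  0.8098] gp [0.495  0.0063 0.0525] tooly [ 0.6126 -0.7904  0.0001] tz [-0.7904 -0.6126  0.0002] F [-1.1719  0.215   3.0813] w 0.011678938822562808
left_post [(array([0.496 , 0.0052, 0.0402]), 0.94)]
left_pivot [(array([0.5291, 0.0334, 0.0398]), 0.68)]
```

View pics/w8.png

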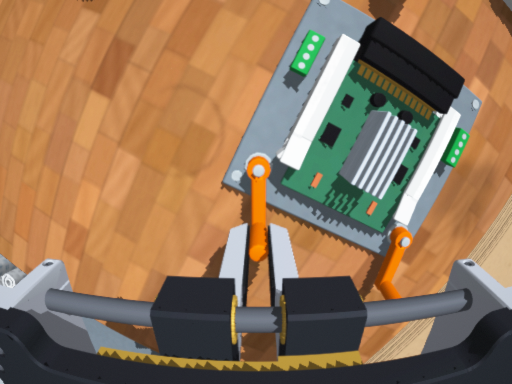

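```bash
python3 -m creep '[[0,0.0058,-0.0004,-8,0,0,8],[0,0.0116,-0.0016,-16,0,0,8],[0,0.0171,-0.0036,-24,0,0,8],[0,0.0223,-0.0064,-32,0,0,8],[0,0.0259,-0.0089,-38,0,0,8],[0,0.0292,-0.0118,-44,0,0,8],[0,0.0292,-0.0118,-44,0,0,8],[0,0.0292,-0.0118,-44,0,0,8]]'
python3 - <<'E'
from h import *
state()
p=look("wrist","w9",["left_post","left_pivot"])
E
```

```text
time: 16.3
tool_pos: [0.522, -0.0094, 0.1305]
orientation: [-0.463, -0.535, -0.462, 0.535]
contact_force: [-2.1, -0.6, 4.1]
grip_width: 0.0118
t 16.3 q [-0.1261  0.1257  1.6796 -0.001   1.3362  0.0198] gp [ 0.522  -0.0095  0.0525] tooly [ 0.9894 -0.1451  0.0001] tz [-0.1451 -0.9894  0.001 ] F [-2.0993 -0.6446  4.0508] w 0.011821885712724377
left_post [(array([ 0.5225, -0.0078,  0.0401]), 0.72)]
left_pivot [(array([0.528 , 0.034 , 0.0436]), 0.87)]
```

View pics/w9.png

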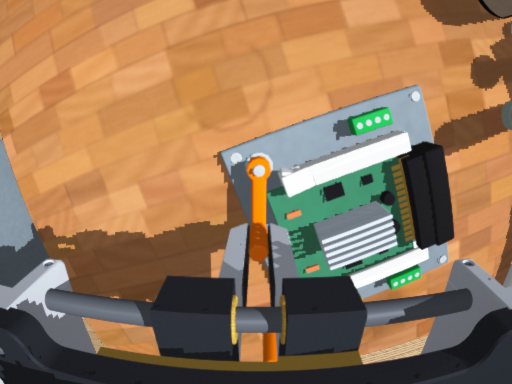

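```bash
python3 -m creep '[[0,0,0,0,0,0,26],[0,0,0,0,0,0,26],[0,0,0,0,0,0,26],[-0.03,0,0,0,0,0,26],[-0.06,0,0,0,0,0,26],[-0.08,0,0,0,0,0,50],[-0.08,0,0,-8,0,0,50],[-0.08,0,0,-16,0,0,50],[-0.08,0,0,-24,0,0,50],[-0.08,0,0,-32,0,0,50],[-0.08,0,0,-40,0,0,50],[-0.08,0,0,-48,0,0,50]]'
python3 - <<'E'
from h import *
s=env.read_state(); 
state()
E
```

```text
time: 17.65
tool_pos: [0.5222, -0.009, 0.21]
orientation: [0.641, 0.298, 0.641, -0.298]
contact_force: [0.7, 0.7, 0.3]
grip_width: 0.0467
t 17.65 q [-0.126   0.0628  1.5819  0.0003  1.497  -0.8266] gp [ 0.5222 -0.009   0.132 ] tooly [0.7644 0.6447 0.0002] tz [ 0.6447 -0.7644 -0.0003] F [0.7305 0.6605 0.3452] w 0.0466981977411451
```

Run:
```python
from h import *
goto([0.5163,-0.1068,0.132],np.radians(112.4))
```

```text
t 17.65 q [-0.126   0.0628  1.5819  0.0003  1.497  -0.8266] tcp [ 0.5222 -0.009   0.21  ] F [0.7305 0.6605 0.3452] w 0.0466981977411451
shift [-0.0001 -0.0675  0.071 ] rot [-72.2581  -0.0107  -0.0194]
```

```bash
python3 -m creep '[[0,-0.02,0.02,-8,0,0,50],[0,-0.04,0.04,-16,0,0,50],[0,-0.0675,0.071,-24,0,0,50],[0,-0.0675,0.071,-32,0,0,50],[0,-0.0675,0.071,-40,0,0,50],[0,-0.0675,0.071,-48,0,0,50],[0,-0.0675,0.071,-56,0,0,50],[0,-0.0675,0.071,-64,0,0,50],[0,-0.0675,0.071,-72.2,0,0,50],[0,-0.0675,0.071,-72.2,0,0,50],[0,-0.0675,0.071,-72.2,0,0,50]]' 8
python3 - <<'E'
from h import *
goto([0.5163,-0.1068,0.052],np.radians(112.4))
p=look("wrist","w10",["right_post","right_pivot"])
print(ray_plane(p,[(257,250)],0.058))
E
```

```text
time: 18.75
tool_pos: [0.5158, -0.1069, 0.2101]
orientation: [0.694, -0.134, 0.694, 0.134]
contact_force: [0.8, 0.2, -0.3]
grip_width: 0.0471
t 18.75 q [-0.312   0.0727  1.5712  0.0001  1.4979 -2.2641] tcp [ 0.5158 -0.1069  0.2101] F [ 0.8121  0.2034 -0.2759] w 0.04714348262182434
shift [ 0.0801 -0.0002  0.0005] rot [-0.5545 -0.0022 -0.0125]
right_post [(array([ 0.5169, -0.11  ,  0.0404]), 0.74), (array([ 0.5936, -0.0212,  0.0326]), 0.25)]
right_pivot [(array([ 0.5551, -0.0864,  0.0426]), 0.87)]
[[ 0.5514 -0.0927  0.058 ]]
```

View pics/w10.png

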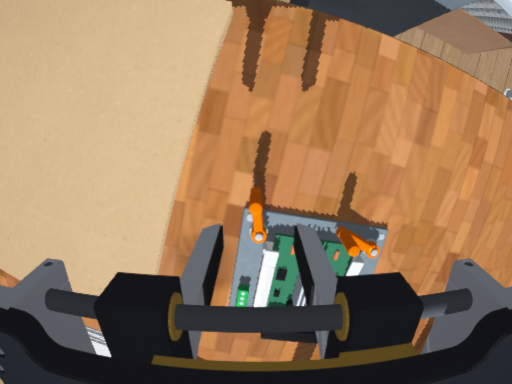

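```bash
python3 -m creep '[[0.03,0,0,0,0,0,50],[0.06,0,0,0,0,0,50],[0.08,0,0,0,0,0,50],[0.08,0,0,0,0,0,50],[0.08,0,0,0,0,0,50],[0.08,0,0,0,0,0,12],[0.08,0,0,0,0,0,8],[0.08,0,0,0,0,0,8],[0.08,0,0,0,0,0,8],[0.08,0,0,0,0,0,8]]' 8
python3 - <<'E'
from h import *
state()
p=env.camera("wrist");cv2.imwrite("pics/w11.png",p["color"])
p=env.camera("side");cv2.imwrite("pics/s11.png",cv2.resize(p["color"][160:290,130:330],None,fx=4,fy=4,interpolation=cv2.INTER_CUBIC))
E
```

```text
time: 19.9
tool_pos: [0.5161, -0.1077, 0.131]
orientation: [0.694, -0.136, 0.694, 0.134]
contact_force: [0.4, -1.2, 0.2]
grip_width: 0.0115
t 19.9 q [-0.3124  0.1353  1.6679 -0.0017  1.3365 -2.2671] gp [ 0.5162 -0.1078  0.053 ] tooly [-0.3749  0.9271 -0.0025] tz [0.9271 0.3749 0.0004] F [ 0.3753 -1.2247  0.1566] w 0.011521813317878772
```

View pics/s11.png

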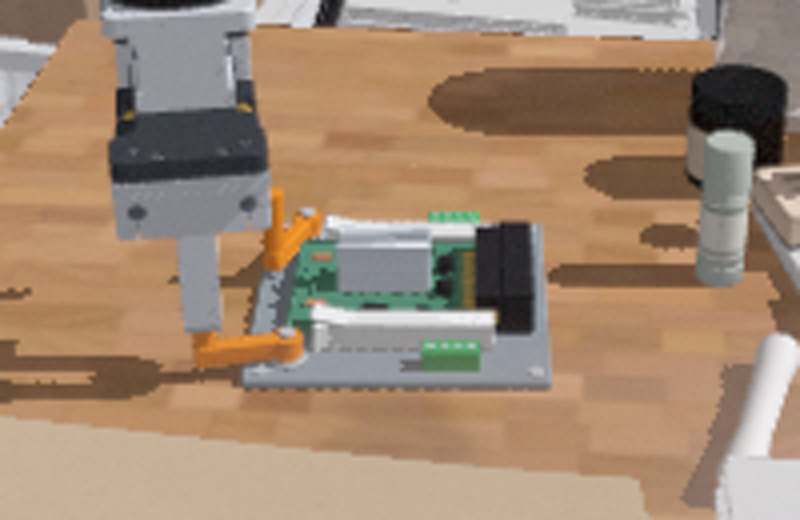

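```bash
python3 -m creep '[[0,0.0058,0.0004,8,0,0,8],[0,0.0116,0.0016,16,0,0,8],[0,0.0171,0.0036,24,0,0,8],[0,0.0223,0.0064,32,0,0,8],[0,0.0270,0.0098,40,0,0,8],[0,0.0312,0.0139,48,0,0,8],[0,0.0312,0.0139,48,0,0,8],[0,0.0312,0.0139,48,0,0,8]]'
python3 - <<'E'
from h import *
state()
p=look("side","x",["right_post","right_pivot"]);cv2.imwrite("pics/s12.png",cv2.resize(p["color"][160:290,130:330],None,fx=4,fy=4,interpolation=cv2.INTER_CUBIC))
E
```

```text
time: 20.8
tool_pos: [0.517, -0.0727, 0.1309]
orientation: [0.689, 0.158, 0.689, -0.158]
contact_force: [-3.0, 0.3, 4.7]
grip_width: 0.0114
t 20.8 q [-0.2485  0.1252  1.6794  0.0003  1.3369 -1.3689] gp [ 0.517  -0.0727  0.0529] tooly [0.4355 0.9002 0.0003] tz [ 0.9002 -0.4355 -0.    ] F [-3.0111  0.2535  4.6655] w 0.01136490254176364
right_post [(array([ 0.5188, -0.0735,  0.0398]), 0.79)]
right_pivot [(array([ 0.5543, -0.0927,  0.0418]), 0.84)]
```

View pics/s12.png

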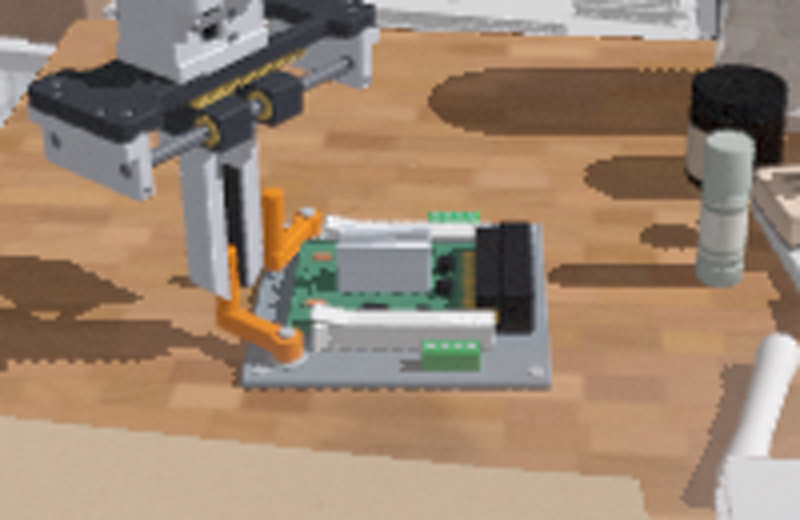

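```bash
python3 -m creep '[[0,0.0058,0.0004,8,0,0,8],[0,0.0116,0.0016,16,0,0,8],[0,0.0171,0.0036,24,0,0,8],[0,0.0223,0.0064,32,0,0,8],[0,0.0259,0.0089,38,0,0,8],[0,0.0292,0.0118,44,0,0,8],[0,0.0292,0.0118,44,0,0,8],[0,0.0292,0.0118,44,0,0,8]]'
python3 - <<'E'
from h import *
state()
p=look("side","x",["right_post","board_center"]);cv2.imwrite("pics/s13.png",cv2.resize(p["color"][160:290,130:330],None,fx=4,fy=4,interpolation=cv2.INTER_CUBIC))
E
```

```text
time: 21.75
tool_pos: [0.5403, -0.0515, 0.1308]
orientation: [0.579, 0.405, 0.58, -0.405]
contact_force: [-2.6, 0.8, 6.4]
grip_width: 0.0117
t 21.75 q [-0.2     0.1694  1.6291  0.0008  1.3435 -0.5515] gp [ 0.5403 -0.0515  0.0528] tooly [0.9389 0.3442 0.0001] tz [ 0.3442 -0.9389 -0.0009] F [-2.6458  0.7947  6.3676] w 0.011659068925091364
right_post []
board_center [(array([ 0.5946, -0.0199,  0.0294]), 0.57), (array([ 0.6389, -0.0065,  0.014 ]), 0.5)]
```

View pics/s13.png

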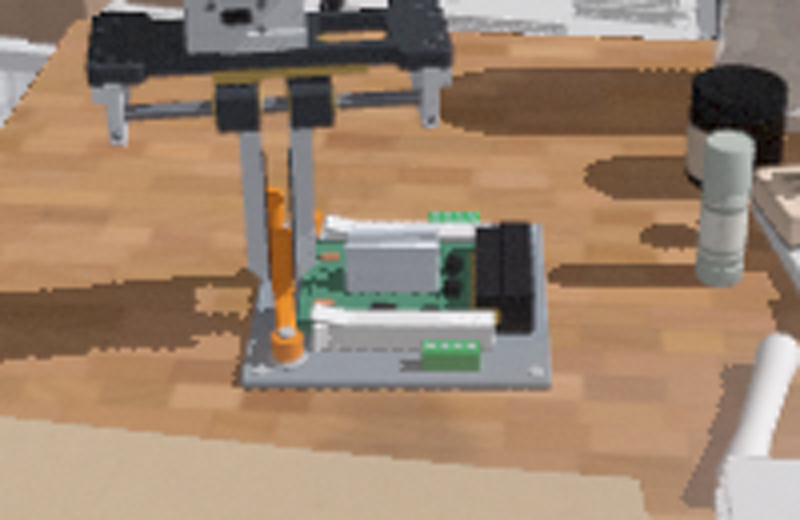

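```bash
python3 -m creep '[[0,0.0029,0.0001,4,0,0,8],[0,0.0058,0.0004,8,0,0,8],[0,0.0058,0.0004,8,0,0,8],[0,0.0058,0.0004,8,0,0,8]]'
python3 - <<'E'
from h import *
state()
E
python3 -m creep '[[0,0.001,0,0,0,0,8],[0,0.002,0,0,0,0,8],[0,0.002,0,0,0,0,8],[0,0.002,0,0,0,0,8]]'
python3 - <<'E'
from h import *
state()
E
```

```text
time: 22.3
tool_pos: [0.5456, -0.05, 0.1308]
orientation: [0.55, 0.444, 0.55, -0.444]
contact_force: [-3.9, 1.1, 6.2]
grip_width: 0.0117
t 22.3 q [-0.1951  0.1806  1.616   0.0006  1.3461 -0.4071] gp [ 0.5455 -0.0499  0.0528] tooly [ 0.9776  0.2102 -0.0008] tz [ 0.2102 -0.9776 -0.001 ] F [-3.9454  1.0763  6.1737] w 0.011693877295985864
time: 22.7
tool_pos: [0.5464, -0.0498, 0.1308]
orientation: [0.549, 0.443, 0.551, -0.445]
contact_force: [-6.5, -0.0, 8.6]
grip_width: 0.0114
t 22.7 q [-0.194   0.184   1.6121 -0.0006  1.3499 -0.4056] gp [ 0.546  -0.0498  0.0528] tooly [ 0.9776  0.2102 -0.0043] tz [ 0.2102 -0.9777 -0.0013] F [-6.4996 -0.0426  8.6465] w 0.011404045297347804
```

```bash
python3 -m creep '[[0,-0.001,0,0,0,0,8],[0,-0.002,0,0,0,0,21],[0,-0.002,0,0,0,0,21],[0,-0.002,0,0,0,0,21],[-0.03,-0.002,0,0,0,0,21],[-0.06,-0.002,0,0,0,0,21],[-0.08,-0.002,0,0,0,0,21],[-0.08,-0.002,0,0,0,0,21],[-0.08,-0.042,0,0,0,0,21],[-0.08,-0.042,0,0,0,0,21],[-0.08,-0.042,0,0,0,0,21]]'
python3 - <<'E'
from h import *
p=look("side","x",["right_post","left_post","board_center"]);cv2.imwrite("pics/s14.png",cv2.resize(p["color"][160:290,130:330],None,fx=4,fy=4,interpolation=cv2.INTER_CUBIC))
p=look("wrist","w14",["right_post","left_post","board_center"])
goto([0.522,-0.0092,0.132],np.radians(-8.3))
E
```

```text
time: 23.8
tool_pos: [0.506, -0.0584, 0.2086]
orientation: [0.549, 0.445, 0.55, -0.445]
contact_force: [0.4, -0.2, 0.6]
grip_width: 0.0197
right_post [(array([ 0.5471, -0.0499,  0.0355]), 0.56), (array([ 0.5939, -0.0142,  0.0265]), 0.38)]
left_post [(array([ 0.5218, -0.0091,  0.0384]), 0.47)]
board_center [(array([ 0.5953, -0.0178,  0.0258]), 0.88), (array([0.5281, 0.0367, 0.037 ]), 0.54)]
right_post [(array([ 0.5468, -0.0518,  0.0398]), 0.69)]
left_post [(array([ 0.5216, -0.0076,  0.0417]), 0.77)]
board_center [(array([ 0.5986, -0.019 ,  0.031 ]), 0.7), (array([ 0.5559, -0.0889,  0.0363]), 0.35)]
t 24.2 q [-0.2257  0.0367  1.6083 -0.0001  1.4962 -0.4357] tcp [ 0.5073 -0.0584  0.2104] F [0.2765 0.2566 0.1299] w 0.019736383624095244
shift [ 0.0004  0.0246 -0.0451] rot [20.3322  0.0084 -0.02  ]
```

View pics/s14.png

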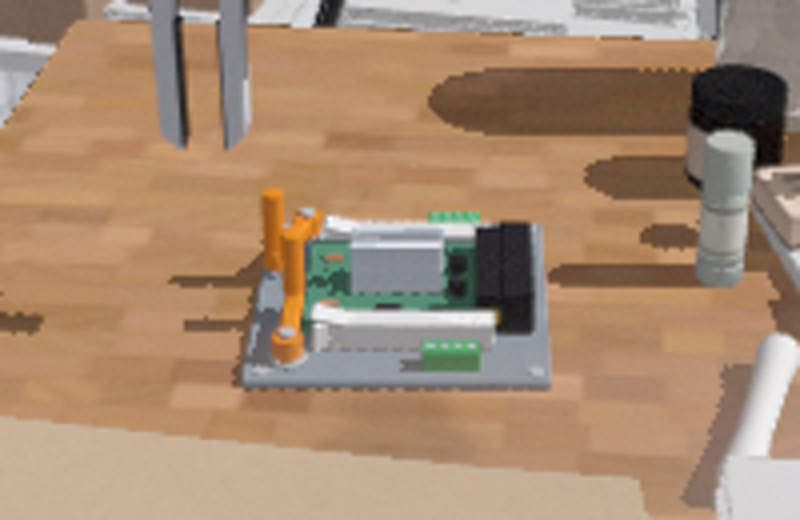

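View pics/w14.png

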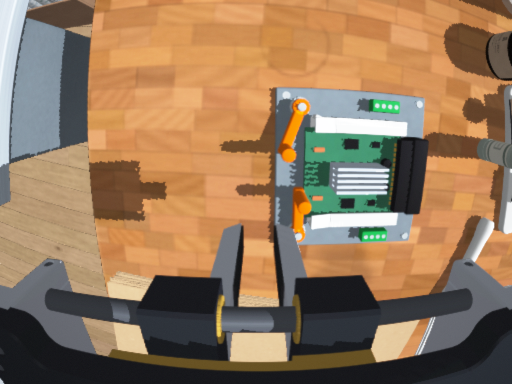

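```bash
python3 -m creep '[[0,0.01,-0.02,8,0,0,30],[0,0.0246,-0.0451,16,0,0,30],[0,0.0246,-0.0451,20.3,0,0,30],[0,0.0246,-0.0451,20.3,0,0,30],[0.03,0.0246,-0.0451,20.3,0,0,30],[0.06,0.0246,-0.0451,20.3,0,0,30],[0.08,0.0246,-0.0451,20.3,0,0,30],[0.08,0.0246,-0.0451,20.3,0,0,30],[0.08,0.0246,-0.0451,20.3,0,0,12],[0.08,0.0246,-0.0451,20.3,0,0,8],[0.08,0.0246,-0.0451,20.3,0,0,8],[0.08,0.0246,-0.0451,20.3,0,0,8]]' 8
python3 - <<'E'
from h import *
state()
E
```

```text
time: 25.4
tool_pos: [0.5223, -0.0095, 0.1321]
orientation: [0.464, 0.535, 0.462, -0.534]
contact_force: [-1.4, -0.7, 4.1]
grip_width: 0.0115
t 25.4 q [-0.1265  0.1232  1.679  -0.0006  1.3363  0.0179] gp [ 0.5225 -0.0096  0.0541] tooly [ 0.9896 -0.1438  0.003 ] tz [-0.1438 -0.9896  0.0005] F [-1.4213 -0.7138  4.1087] w 0.011535489106503668
```

Gripped; now the last 20°.

```bash
python3 -m creep '[[0,0.0044,-0.0002,-6,0,0,8],[0,0.0087,-0.0009,-12,0,0,8],[0,0.0115,-0.0016,-16,0,0,8],[0,0.0144,-0.0025,-20.3,0,0,8],[0,0.0144,-0.0025,-20.3,0,0,8],[0,0.0144,-0.0025,-20.3,0,0,8]]'
python3 - <<'E'
from h import *
state()
E
python3 -m creep '[[0,0.001,0,0,0,0,8],[0,0.002,0,0,0,0,8],[0,0.003,0,0,0,0,8],[0,0.003,0,0,0,0,8],[0,0.003,0,0,0,0,8]]'
python3 - <<'E'
from h import *
state()
E
```

```text
time: 26.0
tool_pos: [0.5368, -0.0091, 0.132]
orientation: [0.55, 0.445, 0.549, -0.445]
contact_force: [-1.8, -0.6, 4.8]
grip_width: 0.0116
t 26.0 q [-0.1223  0.1543  1.6439 -0.0006  1.3407 -0.3313] gp [ 0.537  -0.0092  0.054 ] tooly [0.9782 0.2075 0.0023] tz [ 0.2075 -0.9782  0.0014] F [-1.8352 -0.6198  4.7909] w 0.01164740879907609
time: 26.5
tool_pos: [0.5377, -0.0089, 0.1319]
orientation: [0.549, 0.444, 0.55, -0.446]
contact_force: [-8.1, -2.3, 10.1]
grip_width: 0.0115
t 26.5 q [-0.1209  0.1596  1.6382 -0.0025  1.347  -0.3295] gp [ 0.5375 -0.0091  0.0539] tooly [ 0.9782  0.2076 -0.0038] tz [ 0.2076 -0.9782  0.0012] F [-8.126  -2.2814 10.0745] w 0.011469666547750484
```

```bash
python3 -m creep '[[0,-0.002,0,0,0,0,8],[0,-0.003,0,0,0,0,21],[0,-0.003,0,0,0,0,21],[0,-0.003,0,0,0,0,21],[-0.03,-0.003,0,0,0,0,21],[-0.06,-0.003,0,0,0,0,21],[-0.09,-0.003,0,0,0,0,21],[-0.12,-0.003,0,0,0,0,21],[-0.12,-0.043,0,0,0,0,21],[-0.12,-0.083,0,0,0,0,21],[-0.12,-0.083,0,0,0,0,21],[-0.12,-0.083,0,0,0,0,21]]'
python3 - <<'E'
from h import *
import pickle
state()
p=look("side","x",["right_post","left_post","board_center"]);cv2.imwrite("pics/s15.png",cv2.resize(p["color"][160:290,130:330],None,fx=4,fy=4,interpolation=cv2.INTER_CUBIC))
p=look("wrist","w15",["right_post","left_post","board_center","board_edge","right_pivot","left_pivot"])
pickle.dump(p,open("w15.pkl","wb"))
cv2.imwrite("pics/w15c.png",cv2.resize(p["color"][80:260,280:480],None,fx=3.3,fy=3.3,interpolation=cv2.INTER_CUBIC))
p=look("scene","sc15",["right_post","left_post","board_center","candle_jar","pestle","glue_stick"])
E
```

```text
time: 27.7
tool_pos: [0.4576, -0.0255, 0.2503]
orientation: [0.55, 0.445, 0.549, -0.445]
contact_force: [1.0, 0.1, -0.7]
grip_width: 0.0198
t 27.7 q [-0.1795 -0.1032  1.6636  0.0003  1.5802 -0.3887] gp [ 0.4577 -0.0255  0.1723] tooly [0.9782 0.2076 0.001 ] tz [ 0.2076 -0.9782  0.0001] F [ 1.0299  0.0885 -0.7476] w 0.01978584200074241
right_post [(array([ 0.5466, -0.0497,  0.0402]), 0.67)]
left_post [(array([ 0.534 , -0.0064,  0.0385]), 0.6)]
board_center [(array([ 0.5949, -0.0167,  0.0273]), 0.67)]
right_post [(array([ 0.547 , -0.0497,  0.0417]), 0.78)]
left_post [(array([ 0.538 , -0.0071,  0.0409]), 0.83)]
board_center [(array([ 0.602 , -0.0191,  0.0274]), 0.62)]
board_edge [(array([ 0.6425, -0.0062,  0.0107]), 0.66)]
right_pivot [(array([ 0.554 , -0.0917,  0.0424]), 0.61)]
left_pivot [(array([0.5269, 0.0371, 0.0418]), 0.81), (array([ 0.8004, -0.0919,  0.0001]), 0.72)]
right_post [(array([0.7636, 0.1709, 0.0006]), 0.71), (array([ 0.5424, -0.0463,  0.0398]), 0.65)]
left_post [(array([ 0.5339, -0.0054,  0.043 ]), 0.68)]
board_center [(array([ 0.5929, -0.0205,  0.0315]), 0.9)]
candle_jar [(array([0.7637, 0.1696, 0.0016]), 0.73)]
pestle [(array([ 0.7976, -0.0913,  0.0045]), 0.79)]
glue_stick [(array([ 0.7678,  0.0506, -0.0006]), 0.79), (array([ 0.5949, -0.0212,  0.0315]), 0.61)]
```

View pics/s15.png

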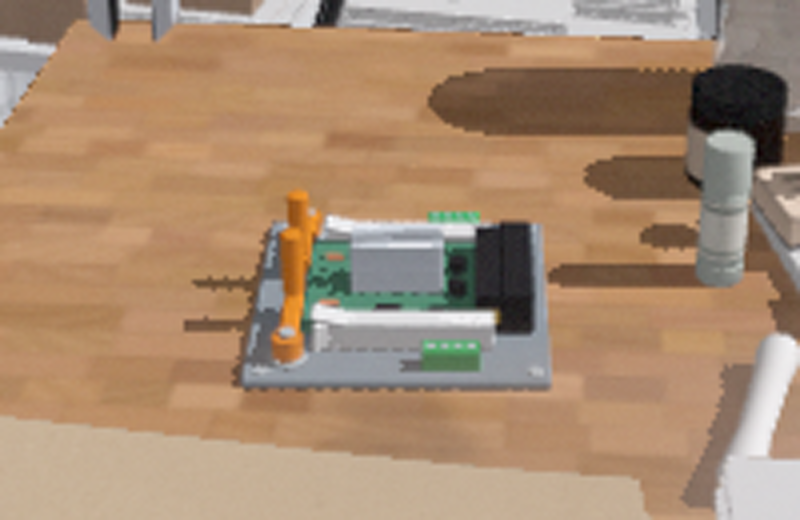

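View pics/w15.png

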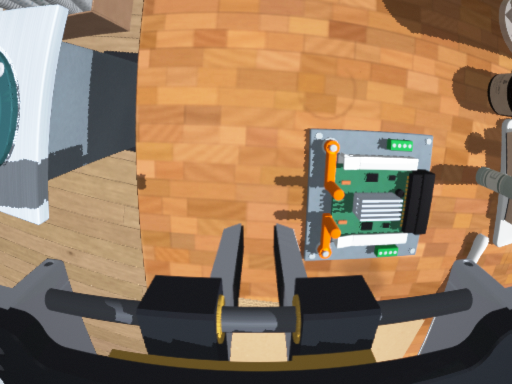

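View pics/sc15.png

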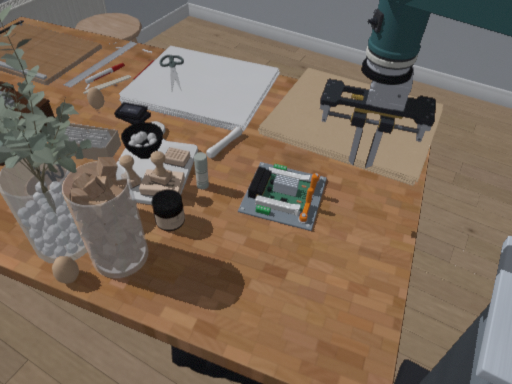

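View pics/w15c.png

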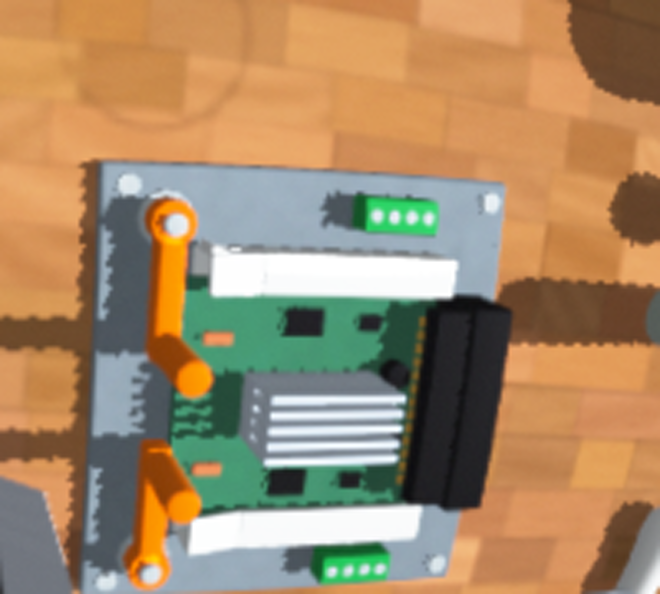

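Run:
```python
import pickle
from h import *
p=pickle.load(open("w15.pkl","rb"))
px=lambda l: np.array(l)/3.3+[280,80]
pv=ray_plane(p,px([(176,223),(150,573)]),0.0225)[:,:2]; po=ray_plane(p,px([(195,378),(184,503)]),0.058)[:,:2]
bar=ray_plane(p,px([(163,340),(152,460)]),0.02)[:,:2]
# sink top corners z=45mm
sk=ray_plane(p,px([(272,384),(404,396),(403,458),(264,464)]),0.045)[:,:2]
print(pv.ravel(),np.linalg.norm(pv[0]-pv[1])); d=pv[0]-pv[1]; a=np.arctan2(-d[0],d[1]); print(np.degrees(a))
ux=np.array([np.cos(a),np.sin(a)]);uy=np.array([-ux[1],ux[0]]); O=pv.mean(0)+.055*ux
f=lambda q:(q-O)@np.c_[ux,uy]*1000
print("posts",f(po),"sink",f(sk),f(sk.mean(0)[None]))
state()
```

```text
[ 0.528   0.0329  0.5545 -0.0907] 0.12644210280294
12.096592556278884
posts [[-55.4686  21.4011]
 [-55.3674 -19.4994]] sink [[-25.4101  15.4201]
 [ 23.8941  11.0149]
 [ 27.2455 -11.333 ]
 [-25.0881 -12.1039]] [[0.1603 0.7495]]
t 28.6 q [-0.1794 -0.1022  1.6626 -0.      1.5811 -0.389 ] gp [ 0.4578 -0.0255  0.1723] tooly [0.9781 0.2081 0.0001] tz [ 0.2081 -0.9781  0.0001] F [ 0.1831  0.312  -0.8292] w 0.02008481416655511
```

```bash
python3 -c "
from plant import env
print(env.close_job())"
```

```text
the job is handed in; nothing more can be done
None
```

The control board is in the dock, pushed home, and both orange levers are fully in. I handed the job in at about 28.6 s of the 72 s allowed.

- **Board:** I gripped it by the heat sink and slid it along the guides until the spring pushed back at about 2 N, then let go. I swung the left lever to about 20° from closed, the right lever fully in, and then the left lever fully in. This kept the board straight in the guides.
- **Last checks:** In the final wrist picture both posts were at dock x of about -55.4 mm, where -55 is fully in. The heat sink's centre was within 1 mm of its home point. The arm was clear of everything.
- **Objects left alone:** The network's positions for the jar, pestle and glue stick at the end matched those at the start to within about 5 mm, close to its 4 mm accuracy.
- **Disagreements:** The networks' readings for the board's centre and the left post scattered by up to about 7 mm from picture to picture. I relied on my own pixel measurements for those. The force sensor also showed up to 10 N upward while I pressed the levers against their stops, which I did not explain; it went away on release.

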